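# Slide the chasing board home and lock it

### The job

With a fingertip, push the work board along its rails, away from the open end and towards the brass turn button, until you feel it drop into its notches and it sits level and fully home. Then push the turn button's peg round until the button lies closed over the board's front edge. Only push, do not lift the board off its rails, and leave the tools, tins and blocks around it where they are.

Things in the scene. Friction and masses are not known exactly. Their poses are not given: they have to be found in the camera images.
- bed: Slide bed fixed to the table: wooden base plate 345 x 210 x 12 mm (x -205 to +140) with two rails. Origin at table level under the middle of the board's final place. +x is the way the board must slide, +y across, z up. Rails: x -180 to +85 mm, y=+-76 mm, 20 mm wide, steel tops 45 mm above the table. Outside each a wooden guide, y=+-86 to +-94 mm, top at 57 mm.
- seat (a point): Where the board's origin lies once dropped in: bed x=0, y=0, 37 mm above the table; axes as the bed's. Each rail has two notches, 18 mm wide (along x) and 8 mm deep, centred at bed x=-60 and +60 mm; the rods then have 3 mm of play each way along x, 2 mm across.
- board: Loose work board, 0.5 to 0.8 kg: wooden slab 150 (x) x 116 (y) x 18 mm with black pitch and a silvery plaque on it (x -60 to +25, y +-45, up to 54 mm above the origin). Two steel cross rods under it, 12 mm thick, 168 mm long, at x=-60 and +60, ride on the rails. Origin: middle of the board, level with the rods' underside: 45 mm above the table on the rails, 37 when dropped in.
- board_rear (a point): Middle of the board's plain rear edge face, where to push: board x=-75 mm, y=0, 15 mm above the board's origin. The slab spans 6 to 24 mm above the origin, so the face is 51 to 69 mm above the table on the rails, 43 to 61 once dropped. Board axes as the bed's. Starts 55 to 100 mm short of its final place; slides with 2 to 8 N; once in the notches it cannot be slid on.
- turn_button (a joint): Angle of the brass turn button, rad: 0 = closed (stop), pointing to the bed's -x over the front edge of the seated board; grows anticlockwise from above as it opens, to 2.5; at 1.57 it points to the bed's -y. Starts at 1.5 to 2.2. Stays where left. Its underside, 64 mm above the table, clears the dropped board (slab top 61 mm) but hits one still up on the rails (69 mm).
- pivot (a point): Pivot axis of the turn button, at the underside of its arm, 64 mm above the table (bed x=105 mm, y=0), axes as the bed's. Arm 62 mm long from here, 20 mm wide, 8 mm thick. Under it a wooden block, bed x 93 to 129 mm, y=+-30, top 63 mm above the table.
- button_peg (a point): Top centre of the upright steel finger peg on the turn button: 12 mm thick, 26 mm high above the arm, 55 mm from the pivot axis; its top is 98 mm above the table. Closing moves it clockwise round the pivot, seen from above, against about 0.6 N.
- small_tin: round steel tin, 36 mm across, 30 mm high, standing on the bed's base plate beside the pivot block; bystander, loose. Origin at the centre of its underside.
- paint_tin: round tin with a paper label, 54 mm across, 62 mm high, on the table by the open end of the bed; bystander, loose. Origin at the centre of its underside.
- pliers: pliers with black handles lying beside the bed, about 150 mm long, 50 mm wide, 14 mm high; bystander, loose. Origin at the centre of its underside.
- pitch_block: spare pitch block, dark wood with black pitch, 120 x 90 x 48 mm; bystander, loose. Origin at the centre of its underside.
- bench_block: square steel bench block, 83 x 83 x 32 mm; bystander, loose. Origin at the centre of its underside.
Not all that is in view belongs to the job. What is shaped like the board but blue or green is not meant.

How it is judged:
On the way, in this order (a step that is already met when the one before it is completed fails the run):
1. the board has dropped into its notches (z of board in the frame of seat between -0.004 and 0.003 m and x of board in the frame of seat between -0.006 and 0.006 m and y of board in the frame of seat between -0.005 and 0.005 m and angle between the x axis of board and the x axis of seat, either way round below 0.06 rad and angle between board's own z axis and vertical below 0.04 rad), for 0.2 s.
2. the turn button is closed over the board (all of step 1 and value of joint turn_button below 0.17 rad), for 0.2 s.
At the end, for the whole second after the job is handed in: the board is down in its notches (origin no more than 3 mm above the seat height, within 6 mm of it along the slide and 5 mm across, level within 0.04 rad, square within 0.06 rad) and at rest, and the turn button is within 0.17 rad of closed (all of step 2 and linear speed of board below 0.02 m/s); the robot touches nothing.
It fails at once if the board is lifted: its origin more than 12 mm above the rail tops or tilted more than 0.2 rad (z of board in the frame of seat above 0.02 m or angle between board's own z axis and vertical above 0.2 rad).
It fails at once if a tool, tin or block around the board is moved more than 20 mm (distance of any of small_tin, paint_tin, pliers, pitch_block, bench_block from where it was at the start of the episode above 0.02 m).
It also fails if it takes over 56 s, if anything falls off the work surface, if the arm or the gripper's body presses on something with over 40 N, if the wrist force passes 120 N, or if a joint passes its speed limit or range.

### The arm

A 6-joint arm with a two-finger parallel gripper is mounted at the origin on the work surface. World frame = base frame: x ahead of the robot, y to its left, z up, the work surface at z = 0. Lengths are in m, angles in rad, forces in N, time in s.
With the tool pointing down it reaches from about 0.35 to 0.85 m from the base axis. Payload 8.1 kg.
Tool frame: the origin (TCP) lies on the front face of the gripper's body, between the roots of the fingers; the fingertips stand 84 mm ahead of it and the grasp point (between the pads) lies 65 mm ahead of it; x points along the fingers, y is the direction in which the jaws open and shut, and the axes are right-handed (so a half turn about x gives the same grasp; the last joint's range is limited). The gripper opens to 93 mm and grips with 3 to 60 N. Pads are 15 mm wide; open, the fingers measure 128 mm over their backs; the gripper's body (75 mm by 188 mm) begins 65 mm behind the grasp point.
Start: joints at [-1.314, 0.13, 1.488, -0, 1.523, -0.085], TCP at [0.201, -0.565, 0.303] pointing down, gripper open.
Joint ranges: [-2.96, 2.96], [-0.89, 2.26], [0.02, 2.5], [-1.34, 4.48], [0, 2.73], [-2.66, 2.66]. Speed limits (rad/s): [2.39, 2.39, 2.79, 3.14, 3.14, 3.14].

### API

Orientations are given as a rotation vector (axis times angle).
In Python, from plant import telemetry, read_camera, camera_params, robot gives the robot as it stands.
- The arm moves only by the tool step_arm, never from a script. Its argument "commands" is a list of rows, each an object with "xyz": the shift along the tool's x, y, z in mm, a list of three; "turn": the turn, a rotation vector about the tool's x, y, z in rad, a list of three; "grip": the finger opening in mm, from 0 to 93. In form: [{"xyz": [dx, dy, dz], "turn": [ax, ay, az], "grip": grip}, ...]. A call has 1 to 12 rows; each row is the pose to reach, as a shift and turn from the pose commanded when the call began, along the tool's axes at that moment; what a row does not reach only later rows make up. A row lasts 1/8 s, in which the tool goes at most 62.5 mm and 10.7 degrees, less where a joint would pass 70% of its speed; a pose out of reach is approached as far as the arm can. A call with a gripper value outside its range is refused whole. The fingers move at their own pace and stop on an object; "force" is the grip in N (left out, the last holds). Time passes only in rows, so rows that repeat a pose let the fingers close. It gives the time, the measured TCP pose, the force and the opening at its end, in the units of the state.
- telemetry.read_state(): the state, without advancing time (a new reading comes with each control period).
- read_camera(name): name is "scene" or "top"; returns the picture (400x640x3 uint8, red, green, blue); there is no depth.
- camera_params(name): a dict with "mtx" (3x3 intrinsics, pixels), "rvec" (rotation vector, rad) and "tvec" (3), from world to camera coordinates, as OpenCV has them. Camera axes: x right, y down, z forward; pixel columns grow to the right and rows downward; lengths in m; the calibration is good to about 2 mm. A picture is of the moment at which its call begins. camera_params takes no time and is no camera call.
- robot.close_job(): hands the job in, once; it reports no verdict.
The state is a dict: "t": time; "q": joint angles; "dq": joint speeds; "joint_torque": joint torques, N m; "tool_pos": TCP position; "orientation": TCP orientation; "force": force on the tool from outside, world axes, zero at the start; "wrist_torque": the same for the moment, N m; "opening": finger opening in m.
Only numpy, scipy, OpenCV 4.12 (cv2) and the standard library are available. Lean on these libraries where they do the work, as an engineer would, in place of code of your own. Each camera call takes 0.05 s, during which the arm holds its last target. There are 200 camera calls.

## Working session

There is one attempt and no reset: what is moved stays moved. The work goes in short steps, Python scripts to look and compute and a tool call to move; the robot and the scene stay as the last step left them, time stands still between calls to the robot, and variables do not carry over. Pictures are saved under pics/ and viewed, about 8 in all and at most 12, crops included, and the job is handed in when it is done.

Besides the shell and the picture viewer there is one more tool, called after "Call:" by a JSON object that holds its "name" and its "arguments". step_arm: Moves the arm, as the interface text tells. Its arguments: {"type":"object","properties":{"commands":{"type":"array"},"force":{"type":"number"}},"required":["commands"]}

```bash
mkdir -p pics; ls
python3 - <<'E'
from plant import telemetry, read_camera, camera_params
import cv2
for n in ("scene","top"):
    cv2.imwrite(f"pics/{n}0.png",read_camera(n)[:,:,::-1]); print(n,camera_params(n))
s=telemetry.read_state(); print(s)
E
```

```text
pics
scene {'mtx': array([[416.78073877,   0.        , 322.43208517],
       [  0.        , 416.78073877, 204.65811957],
       [  0.        ,   0.        ,   1.        ]]), 'rvec': array([ 0.94808899,  2.32018726, -1.24024543]), 'tvec': array([ 0.34693082, -0.11279771,  1.48282682])}
top {'mtx': array([[366.33586051,   0.        , 325.52131768],
       [  0.        , 366.33586051, 199.02415769],
       [  0.        ,   0.        ,   1.        ]]), 'rvec': array([ 2.17937988, -2.12503535,  0.12810937]), 'tvec': array([-0.00223952,  0.5041509 ,  1.13524947])}
{'t': 0.1, 'q': array([-1.31439435e+00,  1.31076862e-01,  1.48915643e+00,  1.16597902e-05,
        1.52302419e+00, -8.53928377e-02]), 'dq': array([ 0.00058752, -0.00083722, -0.00224002,  0.00076805,  0.00204122,
        0.00060913]), 'joint_torque': array([ 1.75553363e-03, -5.61343288e+01, -4.93094730e+01,  7.71159679e-02,
        2.92141229e-02, -3.73819410e-05]), 'tool_pos': array([ 0.20103971, -0.56491731,  0.30180515]), 'orientation': array([ 2.03640811,  0.35318272, -2.03667796]), 'force': array([ 0.33382502, -0.18101741,  1.00339594]), 'wrist_torque': array([ 0.02060808,  0.00421156, -0.00198693]), 'opening': 0.09291897960083716}
```

View pics/top0.png

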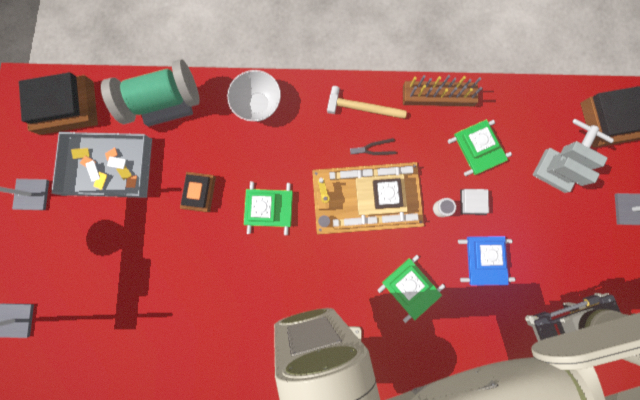

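View pics/scene0.png

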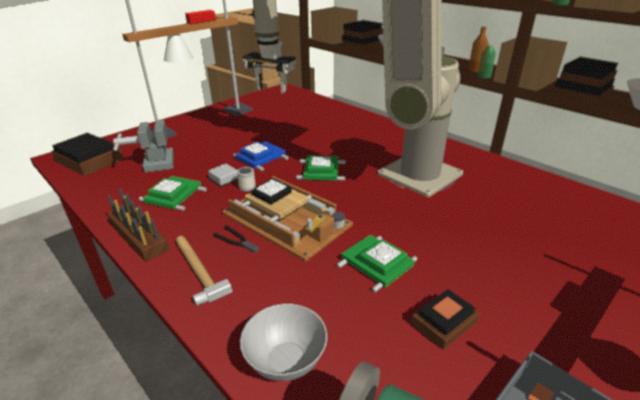

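The top view shows the natural-wood board in the bed at about (388,194), brass button at (323,190), small tin at (325,221), and paint tin at (445,207). Lookalikes to leave alone are green (268,208), green (411,287), green (481,145) and blue (488,260). I choose the wood one on the rails and check it in a close crop.

```bash
cat > h.py <<'E'
import numpy as np, cv2
from plant import telemetry, read_camera, camera_params
def ray(n,uv,z):
    c=camera_params(n); R=cv2.Rodrigues(c["rvec"])[0]
    d=R.T@np.linalg.solve(c["mtx"],[uv[0],uv[1],1.]); o=-R.T@c["tvec"]
    return o+d*(z-o[2])/d[2]
def proj(n,P):
    c=camera_params(n); return cv2.projectPoints(np.atleast_2d(np.float64(P)),c["rvec"],c["tvec"],c["mtx"],None)[0][:,0]
E
python3 - <<'E'
from h import *
im=cv2.imread("pics/top0.png")[150:245,300:475]
cv2.imwrite("pics/crop1.png",cv2.resize(im,None,fx=4.5,fy=4.5,interpolation=cv2.INTER_CUBIC))
im=cv2.imread("pics/scene0.png")[160:265,205:365]
cv2.imwrite("pics/crop2.png",cv2.resize(im,None,fx=5,fy=5,interpolation=cv2.INTER_CUBIC))
E
```

```text
(no output)
```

View pics/crop1.png

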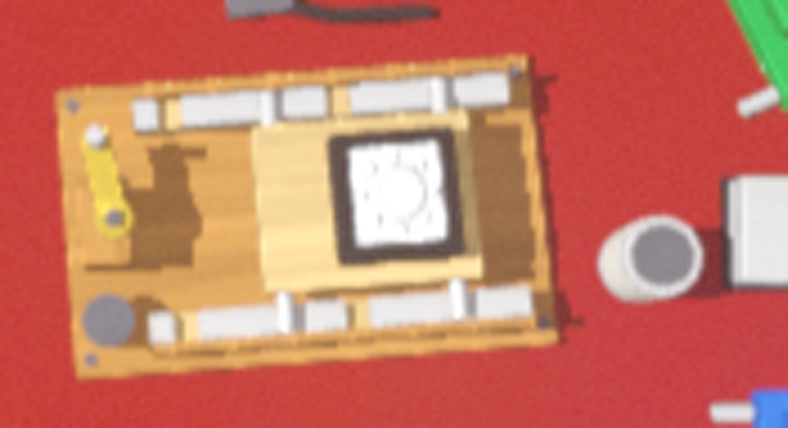

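View pics/crop2.png

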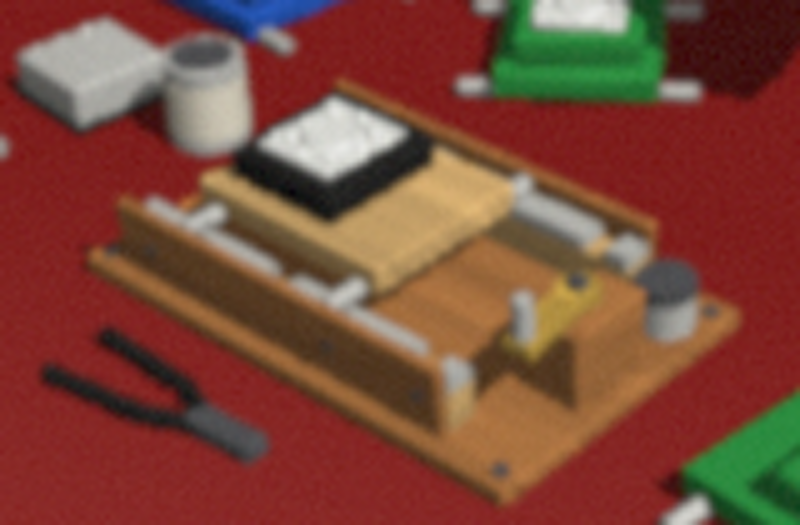

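```bash
cat >> h.py <<'E'
cp=lambda a:np.array(a)/4.5+[300-.39,150-.39]
E
python3 - <<'E'
from h import *
from scipy.optimize import least_squares
pix=cp([(57,92),(80,378),(557,343),(527,57)])
B=np.array([(.14,-.105),(.14,.105),(-.205,.105),(-.205,-.105)])
W=np.array([ray("top",p,.012)[:2] for p in pix])
def f(p):
    c,s=np.cos(p[2]),np.sin(p[2]); return (B@np.array([[c,s],[-s,c]])+p[:2]-W).ravel()
r=least_squares(f,[.5,0,1.57]); p=r.x; print("bed",p,np.round(r.fun*1e3,1))
c,s=np.cos(p[2]),np.sin(p[2]);Rb=np.array([[c,-s],[s,c]])
tb=lambda w:np.round((Rb.T@(w[:2]-p[:2]))*1e3,1)
for n,a,z in [("peg",(96,133),.098),("pivot",(113,217),.077),("bF-",(250,125),.069),("bF+",(265,290),.069),("bR+",(482,278),.069),("bR-",(468,112),.069),("tinS",(110,318),.042),("paint",(665,255),.062),
  ("rodF-",(266,105),.057),("rodF+",(287,312),.057),("rodR-",(438,93),.057),("rodR+",(457,299),.057),("plq",(345,148),.098),("plq2",(448,243),.098)]:
    w=ray("top",cp(a),z); print(n,np.round(w,4),tb(w))
# scene cam check: peg top, base corner
for n,a,z in [("peg",(522,297),.098),("pivot",(575,282),.077),("c14-",(505,500),.012),("c14+",(740,312),.012),("bF-",(375,278),.069),("bF+",(520,188),.069),("tinS",(670,280),.042),("bR-",(202,180),.069)]:
    w=ray("scene",np.array(a)/5+[204.6,159.6],z); print("S",n,np.round(w,4),tb(w))
for n in("top",):print(cv2.Rodrigues(telemetry.read_state()["orientation"])[0])
E
```

```text
bed [ 0.51139911 -0.09264911  1.67100298] [ 0.7  0.7 -1.4  2.3 -0.3 -1.9  1.  -1. ]
peg [0.5559 0.0253 0.098 ] [112.9 -56. ]
pivot [0.5019 0.0126 0.077 ] [105.7  -1.1]
bF- [ 0.5694 -0.0802  0.069 ] [  6.6 -58.9]
bF+ [ 0.4554 -0.0921  0.069 ] [ 6.1 55.7]
bR+ [ 0.4673 -0.2398  0.069 ] [-142.    58.6]
bR- [ 0.5822 -0.2304  0.069 ] [-144.2  -56.6]
tinS [0.4355 0.0133 0.042 ] [113.   64.9]
paint [ 0.487  -0.3668  0.062 ] [-270.3   51.7]
rodF- [ 0.5861 -0.092   0.057 ] [ -6.8 -74.4]
rodF+ [ 0.4417 -0.1085  0.057 ] [-8.8 71. ]
rodR- [ 0.5976 -0.212   0.057 ] [-127.3  -73.8]
rodR+ [ 0.4536 -0.2252  0.057 ] [-126.1   70.8]
plq [ 0.5497 -0.142   0.098 ] [-53.  -33.2]
plq2 [ 0.4873 -0.2111  0.098 ] [-115.4   35.8]
S peg [0.5575 0.0276 0.098 ] [115.  -57.9]
S pivot [0.5084 0.016  0.077 ] [108.4  -7.9]
S c14- [0.6075 0.0652 0.012 ] [ 147.5 -111.5]
S c14+ [0.3986 0.0401 0.012 ] [143.4  99. ]
S bF- [ 0.5767 -0.0735  0.069 ] [ 12.5 -66.9]
S bF+ [ 0.4576 -0.0841  0.069 ] [13.9 52.7]
S tinS [0.4348 0.0176 0.042 ] [117.4  65.2]
S bR- [ 0.5857 -0.2252  0.069 ] [-139.3  -60.7]
[[-4.10938185e-04  3.35177749e-01 -9.42154821e-01]
 [ 1.61335830e-03 -9.42153453e-01 -3.35177966e-01]
 [-9.99998614e-01 -1.65777072e-03 -1.53594973e-04]]
```

The bed fit is good, with residuals of 2 mm or less. The pivot comes out at (105.7,-1.1) against (105,0). The board sits at bed x≈-68, so it has about 68 mm to go. The peg is at θ≈1.7. The crops confirm the natural-wood board on the rails. I'll move behind the rear face, fingers closed and jaws across the bed.

Call:
{"name": "step_arm", "arguments": {"commands": [{"xyz": [20, -60, -146], "turn": [-0.48, 0, 0], "grip": 0}, {"xyz": [20, -60, -146], "turn": [-0.48, 0, 0], "grip": 0}, {"xyz": [20, -60, -146], "turn": [-0.48, 0, 0], "grip": 0}, {"xyz": [52, -168, -408], "turn": [-1.33, 0, 0], "grip": 0}, {"xyz": [52, -168, -408], "turn": [-1.33, 0, 0], "grip": 0}, {"xyz": [52, -168, -408], "turn": [-1.33, 0, 0], "grip": 0}, {"xyz": [52, -168, -408], "turn": [-1.33, 0, 0], "grip": 0}, {"xyz": [52, -168, -408], "turn": [-1.33, 0, 0], "grip": 0}, {"xyz": [52, -168, -408], "turn": [-1.33, 0, 0], "grip": 0}, {"xyz": [52, -168, -408], "turn": [-1.33, 0, 0], "grip": 0}, {"xyz": [52, -168, -408], "turn": [-1.33, 0, 0], "grip": 0}, {"xyz": [52, -168, -408], "turn": [-1.33, 0, 0], "grip": 0}]}}

```text
t: 1.6
tool_pos: [0.5286, -0.2712, 0.2509]
orientation: [1.136, 1.254, -1.136]
force: [1.2, 0.0, -0.9]
opening: 0.0006
```

```bash
cat >> h.py <<'E'
P=np.array([.5114,-.0926]);A=1.671
Rb=np.array([[np.cos(A),-np.sin(A)],[np.sin(A),np.cos(A)]])
def st():
    s=telemetry.read_state(); R=cv2.Rodrigues(s["orientation"])[0]
    print("t",round(s["t"],2),"bed tip",np.round(Rb.T@(s["tool_pos"][:2]+.084*R[:2,0]-P)*1e3,1),"tip z",round((s["tool_pos"][2]+.084*R[2,0])*1e3,1),"F bed",np.round(Rb.T@s["force"][:2],1),round(s["force"][2],1),"op",round(s["opening"]*1e3,1),"tool y,z in bed",np.round(Rb.T@R[:2,1:],3).tolist())
    return s,R
E
python3 - <<'E'
from h import *
st(); im=read_camera("top")[:,:,::-1][130:260,290:490]
cv2.imwrite("pics/c3.png",cv2.resize(im,None,fx=4,fy=4,interpolation=cv2.INTER_CUBIC))
E
```

```text
t 1.6 bed tip [-179.4    0.8] tip z 166.9 F bed [-0.1 -1.2] -0.9 op 0.6 tool y,z in bed [[-0.001, -1.0], [-1.0, 0.001]]
```

Call:
{"name": "step_arm", "arguments": {"commands": [{"xyz": [40, 1, 0], "turn": [0, 0, 0], "grip": 0}, {"xyz": [75, 1, 0], "turn": [0, 0, 0], "grip": 0}, {"xyz": [100, 1, 0], "turn": [0, 0, 0], "grip": 0}, {"xyz": [120, 1, 0], "turn": [0, 0, 0], "grip": 0}, {"xyz": [120, 1, 0], "turn": [0, 0, 0], "grip": 0}, {"xyz": [120, 1, 0], "turn": [0, 0, 0], "grip": 0}]}}

```text
t: 2.4
tool_pos: [0.5308, -0.2706, 0.1319]
orientation: [1.135, 1.254, -1.134]
force: [-0.2, 0.5, 0.1]
opening: 0.0005
```

Call:
{"name": "step_arm", "arguments": {"commands": [{"xyz": [0, 0, -5], "turn": [0, 0, 0], "grip": 0}, {"xyz": [0, 0, -10], "turn": [0, 0, 0], "grip": 0}, {"xyz": [0, 0, -15], "turn": [0, 0, 0], "grip": 0}, {"xyz": [0, 0, -20], "turn": [0, 0, 0], "grip": 0}, {"xyz": [0, 0, -23], "turn": [0, 0, 0], "grip": 0}, {"xyz": [0, 0, -26], "turn": [0, 0, 0], "grip": 0}, {"xyz": [0, 0, -29], "turn": [0, 0, 0], "grip": 0}, {"xyz": [0, 0, -32], "turn": [0, 0, 0], "grip": 0}, {"xyz": [0, 0, -35], "turn": [0, 0, 0], "grip": 0}, {"xyz": [0, 0, -38], "turn": [0, 0, 0], "grip": 0}]}}

```text
t: 3.65
tool_pos: [0.5263, -0.2323, 0.1307]
orientation: [1.134, 1.255, -1.135]
force: [0.6, -4.0, -1.0]
opening: 0.0006
```

Run:
```python
from h import *
st(); im=read_camera("top")[:,:,::-1][130:260,290:490]
cv2.imwrite("pics/c3.png",cv2.resize(im,None,fx=4,fy=4,interpolation=cv2.INTER_CUBIC))
```

```text
t 3.65 bed tip [-140.5   -0.9] tip z 46.7 F bed [-4.  -0.2] -1.0 op 0.6 tool y,z in bed [[0.001, -1.0], [-1.0, -0.001]]
```

View pics/c3.png

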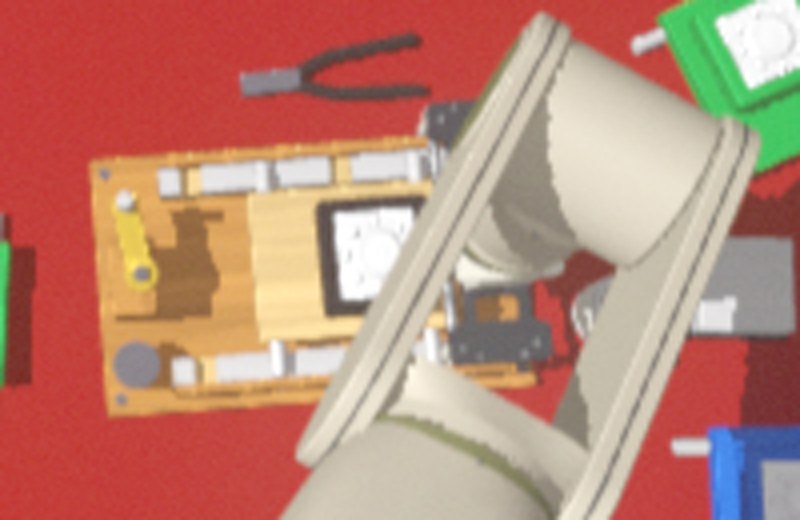

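Contact shows about 4 N at the rear face, and the board has already moved about 10 mm squarely. I keep pushing, then slow down near the notches.

Call:
{"name": "step_arm", "arguments": {"commands": [{"xyz": [0, -1, -4], "turn": [0, 0, 0], "grip": 0}, {"xyz": [0, -1, -8], "turn": [0, 0, 0], "grip": 0}, {"xyz": [0, -1, -12], "turn": [0, 0, 0], "grip": 0}, {"xyz": [0, -1, -16], "turn": [0, 0, 0], "grip": 0}, {"xyz": [0, -1, -20], "turn": [0, 0, 0], "grip": 0}, {"xyz": [0, -1, -24], "turn": [0, 0, 0], "grip": 0}, {"xyz": [0, -1, -28], "turn": [0, 0, 0], "grip": 0}, {"xyz": [0, -1, -32], "turn": [0, 0, 0], "grip": 0}, {"xyz": [0, -1, -36], "turn": [0, 0, 0], "grip": 0}, {"xyz": [0, -1, -40], "turn": [0, 0, 0], "grip": 0}, {"xyz": [0, -1, -44], "turn": [0, 0, 0], "grip": 0}, {"xyz": [0, -1, -46], "turn": [0, 0, 0], "grip": 0}]}}

```text
t: 5.2
tool_pos: [0.5207, -0.1864, 0.1308]
orientation: [1.134, 1.255, -1.134]
force: [0.2, -4.7, 0.3]
opening: 0.0006
```

Run:
```python
from h import *
st()
```

```text
t 5.2 bed tip [-94.3   0.1] tip z 46.8 F bed [-4.7  0.3] 0.3 op 0.6 tool y,z in bed [[0.001, -1.0], [-1.0, -0.001]]
```

Call:
{"name": "step_arm", "arguments": {"commands": [{"xyz": [0, 0, -1], "turn": [0, 0, 0], "grip": 0}, {"xyz": [0, 0, -2], "turn": [0, 0, 0], "grip": 0}, {"xyz": [0, 0, -3], "turn": [0, 0, 0], "grip": 0}, {"xyz": [0, 0, -4], "turn": [0, 0, 0], "grip": 0}, {"xyz": [0, 0, -5], "turn": [0, 0, 0], "grip": 0}, {"xyz": [0, 0, -6], "turn": [0, 0, 0], "grip": 0}, {"xyz": [0, 0, -7], "turn": [0, 0, 0], "grip": 0}]}}

```text
t: 6.08
tool_pos: [0.52, -0.1794, 0.1307]
orientation: [1.135, 1.256, -1.134]
force: [-0.3, 0.6, -0.0]
opening: 0.0002
```

Call:
{"name": "step_arm", "arguments": {"commands": [{"xyz": [0, 0, -1], "turn": [0, 0, 0], "grip": 0}, {"xyz": [0, 0, -2], "turn": [0, 0, 0], "grip": 0}]}}

```text
t: 6.32
tool_pos: [0.5199, -0.1776, 0.1308]
orientation: [1.135, 1.255, -1.134]
force: [-0.0, 0.2, 0.2]
opening: 0.0004
```

Call:
{"name": "step_arm", "arguments": {"commands": [{"xyz": [0, 0, -1], "turn": [0, 0, 0], "grip": 0}, {"xyz": [0, 0, -2], "turn": [0, 0, 0], "grip": 0}]}}

```text
t: 6.58
tool_pos: [0.5197, -0.1762, 0.1308]
orientation: [1.134, 1.254, -1.135]
force: [0.9, -4.4, -1.2]
opening: 0.0006
```

Run:
```python
from h import *
st()
```

```text
t 6.58 bed tip [-84.1   0.1] tip z 46.8 F bed [-4.5 -0.5] -1.2 op 0.6 tool y,z in bed [[0.001, -1.0], [-1.0, -0.001]]
```

The force vanished at tip x≈-87, which looks like the drop, and it came back at -84. I'll probe a little further to see whether the board now blocks.

Call:
{"name": "step_arm", "arguments": {"commands": [{"xyz": [0, 0, -0.5], "turn": [0, 0, 0], "grip": 0}, {"xyz": [0, 0, -1], "turn": [0, 0, 0], "grip": 0}]}}

```text
t: 6.82
tool_pos: [0.5196, -0.1749, 0.1308]
orientation: [1.134, 1.255, -1.135]
force: [0.2, -3.8, -1.3]
opening: 0.0003
```

Call:
{"name": "step_arm", "arguments": {"commands": [{"xyz": [0, 0, -0.5], "turn": [0, 0, 0], "grip": 0}, {"xyz": [0, 0, -1], "turn": [0, 0, 0], "grip": 0}]}}

```text
t: 7.08
tool_pos: [0.5195, -0.1738, 0.1308]
orientation: [1.134, 1.255, -1.134]
force: [1.1, -4.1, -0.1]
opening: 0.0009
```

Run:
```python
from h import *
st(); im=read_camera("scene")[:,:,::-1][160:265,205:365]
cv2.imwrite("pics/c4.png",cv2.resize(im,None,fx=5,fy=5,interpolation=cv2.INTER_CUBIC))
```

```text
t 7.08 bed tip [-81.6   0.1] tip z 46.8 F bed [-4.2 -0.6] -0.1 op 0.9 tool y,z in bed [[0.001, -1.0], [-1.0, -0.001]]
```

View pics/c4.png

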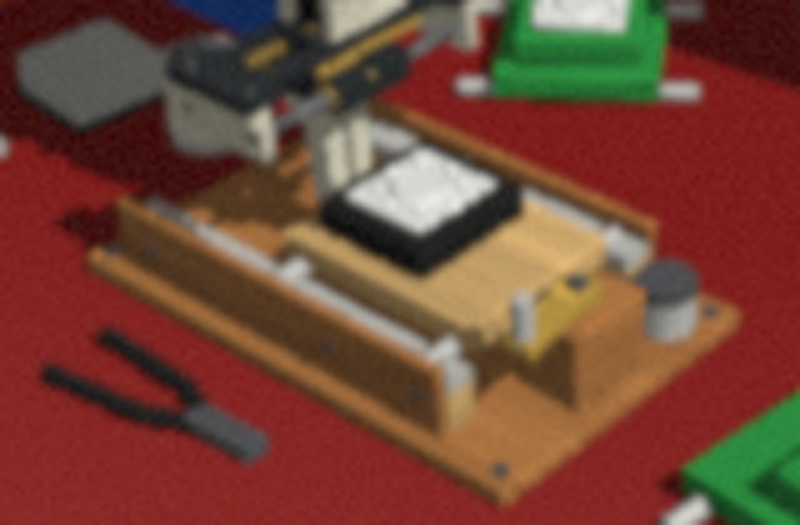

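Run:
```python
from h import *
for x in (-12,-8,-4,0):
  for n,z in(("up",.045),("down",.037)):
    q=[(75+x,-58,z+.024),(-75+x,-58,z+.024),(60+x,-84,z+.006),(-60+x,-84,z+.006)]
    W=[np.r_[Rb@(np.array(a[:2])/1e3)+P,a[2]] for a in q]
    print(x,n,np.round((proj("scene",W)-[204.6,159.6])*5).tolist())
W=[np.r_[Rb@(np.array(a))/1e3+P,.012] for a in[(140,-105),(140,105),(-205,-105)]]
print(np.round((proj("scene",W)-[204.6,159.6])*5).tolist(),"seen 505,500 740,312 90,255")
```

```text
-12 up [[452.0, 305.0], [265.0, 209.0], [401.0, 343.0], [252.0, 263.0]]
-12 down [[453.0, 317.0], [266.0, 220.0], [402.0, 354.0], [254.0, 274.0]]
-8 up [[458.0, 307.0], [270.0, 211.0], [406.0, 346.0], [257.0, 266.0]]
-8 down [[458.0, 319.0], [271.0, 222.0], [407.0, 357.0], [258.0, 277.0]]
-4 up [[463.0, 310.0], [274.0, 213.0], [412.0, 348.0], [262.0, 268.0]]
-4 down [[464.0, 322.0], [276.0, 225.0], [413.0, 360.0], [263.0, 279.0]]
0 up [[468.0, 313.0], [279.0, 216.0], [417.0, 351.0], [266.0, 271.0]]
0 down [[469.0, 325.0], [280.0, 227.0], [418.0, 363.0], [268.0, 282.0]]
[[503.0, 488.0], [742.0, 305.0], [87.0, 252.0]] seen 505,500 740,312 90,255
```

```bash
cat >> h.py <<'E'
def reg(a,b,box,guess,motion=cv2.MOTION_AFFINE):
    g=lambda i:cv2.cvtColor(i,cv2.COLOR_BGR2GRAY).astype(np.float32)
    m=np.zeros(a.shape[:2],np.uint8); m[box[1]:box[3],box[0]:box[2]]=255
    M=np.float32([[1,0,guess[0]],[0,1,guess[1]]])
    cc,M=cv2.findTransformECC(g(a)[box[1]:box[3],box[0]:box[2]],g(b),M@np.float32([[1,0,box[0]],[0,1,box[1]],[0,0,1]]),motion,(3,200,1e-6),None,3)
    c=np.array([(box[2]-box[0])/2,(box[3]-box[1])/2,1]); return cc,M@c-[(box[0]+box[2])/2,(box[1]+box[3])/2]
E
python3 - <<'E'
from h import *
from scipy.optimize import least_squares
a=cv2.imread("pics/scene0.png"); b=read_camera("scene")[:,:,::-1].copy(); cv2.imwrite("pics/scene1.png",b)
at=cv2.imread("pics/top0.png"); bt=read_camera("top")[:,:,::-1].copy()
cc,d=reg(a,b,(252,177,293,204),(18,10)); print("plaque",cc,d)
print("static",reg(a,b,(325,208,348,232),(0,0)), reg(a,b,(212,225,262,252),(0,0)))
uv=np.array([272.5,190.5])
W=ray("scene",uv,.098)
def f(p): return proj("scene",W+[*(Rb@p[:2]),p[2]])[0]-uv-d
for dy in (-.003,0,.003):
    r=least_squares(lambda q:f(np.r_[q[0],dy,q[1]]),[.06,0]); print("dy",dy,"dx,dz mm",r.x*1e3)
bg=bt[150:245,300:475]
cv2.imwrite("pics/c5.png",np.hstack([cv2.resize(bg,None,fx=4.5,fy=4.5,interpolation=cv2.INTER_CUBIC)]))
E
```

```text
plaque 0.911042511034547 [18.16410061 10.67738037]
static (0.9950842454287366, array([0.04691275, 0.09665975])) (0.9963708103417847, array([0.05511741, 0.02092545]))
dy -0.003 dx,dz mm [75.55933648 -4.0477248 ]
dy 0 dx,dz mm [72.47531235 -6.88010826]
dy 0.003 dx,dz mm [69.39128822 -9.71249172]
```

View pics/c5.png

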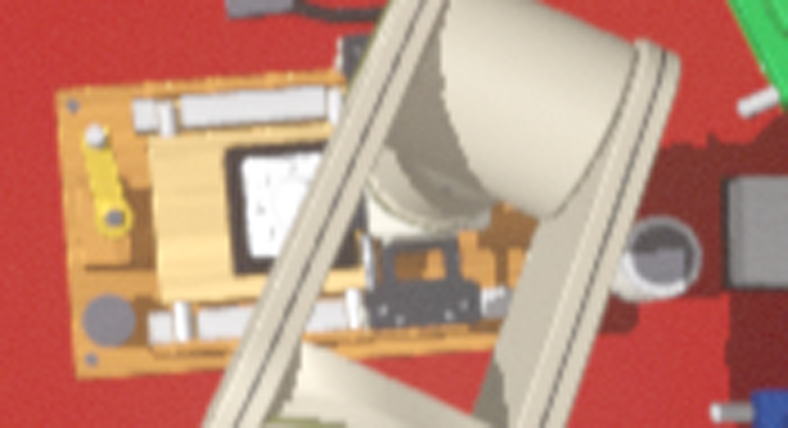

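Registration gives the board moved dx≈72 mm and dz≈-7 mm. In the top crop the rods fill the notches at about (167,118) and (181,322), so the board is dropped. I'll retract and go beside the peg on its +x side.

Call:
{"name": "step_arm", "arguments": {"commands": [{"xyz": [0, 0, 10], "turn": [0, 0, 0], "grip": 0}, {"xyz": [0, 0, 20], "turn": [0, 0, 0], "grip": 0}, {"xyz": [-50, 0, 20], "turn": [0, 0, 0], "grip": 0}, {"xyz": [-93, 0, 20], "turn": [0, 0, 0], "grip": 0}, {"xyz": [-93, 0, 20], "turn": [0, 0, 0], "grip": 0}, {"xyz": [-93, 15, -40], "turn": [-0.04, 0, 0], "grip": 0}, {"xyz": [-93, 30, -100], "turn": [-0.08, 0, 0], "grip": 0}, {"xyz": [-93, 41, -160], "turn": [-0.12, 0, 0], "grip": 0}, {"xyz": [-93, 51, -218], "turn": [-0.14, 0, 0], "grip": 0}, {"xyz": [-93, 51, -218], "turn": [-0.14, 0, 0], "grip": 0}, {"xyz": [-93, 51, -218], "turn": [-0.14, 0, 0], "grip": 0}, {"xyz": [-93, 51, -218], "turn": [-0.14, 0, 0], "grip": 0}]}}

```text
t: 8.72
tool_pos: [0.5481, 0.0468, 0.2232]
orientation: [1.031, 1.313, -1.032]
force: [1.3, -0.6, -1.1]
opening: 0.0004
```

Run:
```python
from h import *
st()
from h import *
t=cv2.imread("pics/scene0.png"); b=read_camera("scene")[:,:,::-1].copy()
print(reg(t,b,(252,177,293,204),(18,10)))
```

```text
t 8.72 bed tip [135.  -50.4] tip z 139.2 F bed [-0.7 -1.2] -1.1 op 0.4 tool y,z in bed [[0.138, -0.99], [-0.99, -0.138]]
(0.7107880322085866, array([17.16157546, 11.418841  ]))
```

Call:
{"name": "step_arm", "arguments": {"commands": [{"xyz": [20, 0, 0], "turn": [0, 0, 0], "grip": 0}, {"xyz": [40, 0, 0], "turn": [0, 0, 0], "grip": 0}, {"xyz": [58, 0, 0], "turn": [0, 0, 0], "grip": 0}, {"xyz": [58, 0, 0], "turn": [0, 0, 0], "grip": 0}, {"xyz": [58, 0, 0], "turn": [0, 0, 0], "grip": 0}]}}

```text
t: 9.4
tool_pos: [0.5483, 0.0483, 0.1658]
orientation: [1.03, 1.314, -1.03]
force: [0.1, -0.2, -0.1]
opening: 0.0007
```

```bash
cat >> h.py <<'E'
def plan(ths,rr=48,off=13.5):
    s,R=st(); T=Rb.T@R[:2,1:]; c=Rb.T@(s["tool_pos"][:2]+.084*R[:2,0]-P)*1e3
    yaw=np.arctan2(*T[::-1,1])  # tool z dir
    for th in ths:
        tg=np.array([-np.sin(th),np.cos(th)]); C=[105,0]-rr*np.array([np.cos(th),np.sin(th)])-off*tg
        d=T.T@(C-c); w=np.arctan2(tg[1],tg[0])-yaw; w=(w+np.pi)%(2*np.pi)-np.pi
        print(round(th,2),np.round(C),"y,z",np.round(d,1),"turn",round(-w,2))
E
python3 - <<'E'
from h import *
plan(np.arange(1.75,0.55,-.1))
im=read_camera("top")[:,:,::-1][150:245,290:400]
cv2.imwrite("pics/c6.png",cv2.resize(im,None,fx=6,fy=6,interpolation=cv2.INTER_CUBIC))
E
```

```text
t 9.4 bed tip [136.5 -50.9] tip z 81.8 F bed [-0.2 -0.1] -0.1 op 0.7 tool y,z in bed [[0.14, -0.99], [-0.99, -0.14]]
1.75 [127. -45.] y,z [-7.3  8.8] turn -0.04
1.65 [122. -47.] y,z [-6.  13.6] turn 0.06
1.55 [117. -48.] y,z [-5.2 18.5] turn 0.16
1.45 [113. -49.] y,z [-4.9 23.5] turn 0.26
1.35 [108. -50.] y,z [-5.1 28.5] turn 0.36
1.25 [103. -50.] y,z [-5.8 33.4] turn 0.46
1.15 [ 98. -49.] y,z [-7.  38.2] turn 0.56
1.05 [ 93. -48.] y,z [-8.6 42.9] turn 0.66
0.95 [ 88. -47.] y,z [-10.7  47.5] turn 0.76
0.85 [ 83. -45.] y,z [-13.3  51.7] turn 0.86
0.75 [ 79. -43.] y,z [-16.3  55.7] turn 0.96
0.65 [ 75. -40.] y,z [-19.6  59.4] turn 1.06
```

View pics/c6.png

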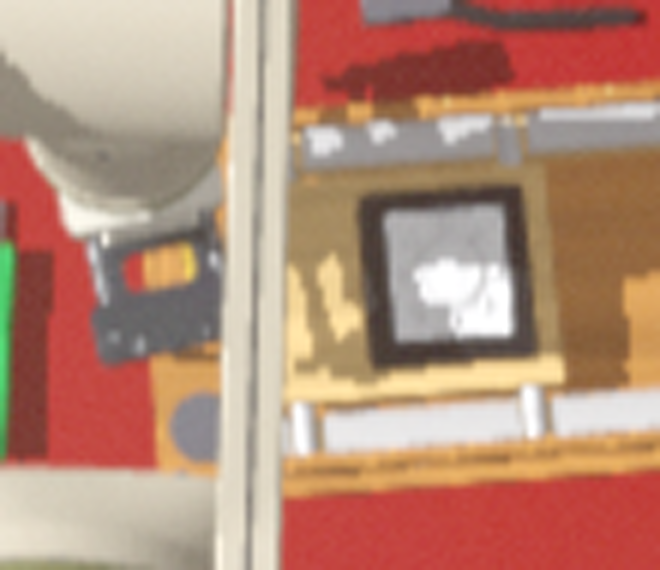

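The rods fill the notches at (303,425) and (533,410), and the button area is hidden by the arm. I sweep the first part of the arc.

Call:
{"name": "step_arm", "arguments": {"commands": [{"xyz": [0, -7, 9], "turn": [-0.04, 0, 0], "grip": 0}, {"xyz": [0, -6, 14], "turn": [0.06, 0, 0], "grip": 0}, {"xyz": [0, -5, 18.5], "turn": [0.16, 0, 0], "grip": 0}, {"xyz": [0, -5, 23.5], "turn": [0.26, 0, 0], "grip": 0}, {"xyz": [0, -5, 28.5], "turn": [0.36, 0, 0], "grip": 0}, {"xyz": [0, -6, 33.5], "turn": [0.46, 0, 0], "grip": 0}, {"xyz": [0, -7, 38], "turn": [0.56, 0, 0], "grip": 0}, {"xyz": [0, -8.5, 43], "turn": [0.66, 0, 0], "grip": 0}, {"xyz": [0, -10.5, 47.5], "turn": [0.76, 0, 0], "grip": 0}, {"xyz": [0, -13, 52], "turn": [0.86, 0, 0], "grip": 0}, {"xyz": [0, -16, 56], "turn": [0.96, 0, 0], "grip": 0}, {"xyz": [0, -19.5, 59.5], "turn": [1.06, 0, 0], "grip": 0}]}}

```text
t: 10.95
tool_pos: [0.5442, -0.0142, 0.1669]
orientation: [1.786, 0.7, -1.782]
force: [0.5, 0.6, -0.1]
opening: 0.0005
```

Run:
```python
from h import *
plan(np.arange(.6,-.02,-.1))
im=read_camera("scene")[:,:,::-1][160:265,205:365]
cv2.imwrite("pics/c7.png",cv2.resize(im,None,fx=5,fy=5,interpolation=cv2.INTER_CUBIC))
```

```text
t 10.95 bed tip [ 74.7 -40.6] tip z 82.9 F bed [ 0.6 -0.6] -0.1 op 0.5 tool y,z in bed [[-0.797, -0.604], [-0.604, 0.797]]
0.6 [ 73. -38.] y,z [-0.1  2.9] turn 0.05
0.5 [ 69. -35.] y,z [0.8 7.8] turn 0.15
0.4 [ 66. -31.] y,z [ 1.2 12.8] turn 0.25
0.3 [ 63. -27.] y,z [ 1.  17.8] turn 0.35
0.2 [ 61. -23.] y,z [ 0.4 22.7] turn 0.45
0.1 [ 59. -18.] y,z [-0.7 27.6] turn 0.55
0.0 [ 57. -14.] y,z [-2.3 32.3] turn 0.65
```

View pics/c7.png

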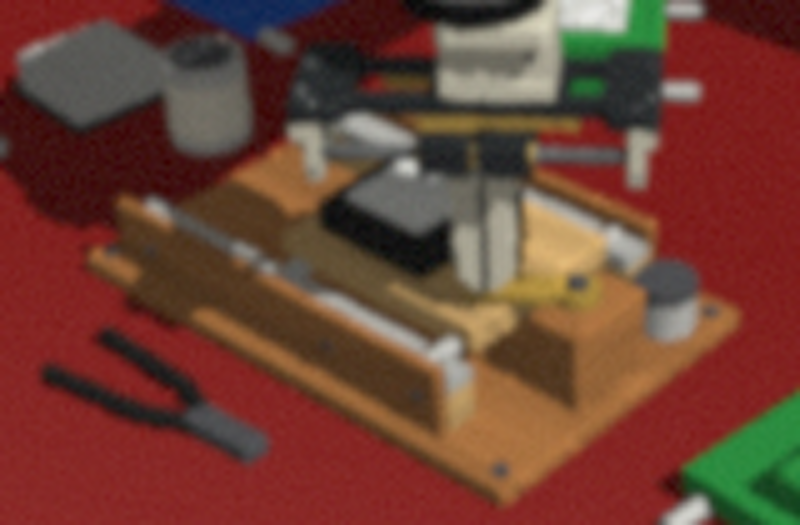

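The button arm (from (578,285) towards (500,290)) swings ahead of the fingers over the slab. I continue to the stop.

Call:
{"name": "step_arm", "arguments": {"commands": [{"xyz": [0, 0, 3], "turn": [0.05, 0, 0], "grip": 0}, {"xyz": [0, 1, 8], "turn": [0.15, 0, 0], "grip": 0}, {"xyz": [0, 1, 13], "turn": [0.25, 0, 0], "grip": 0}, {"xyz": [0, 1, 18], "turn": [0.35, 0, 0], "grip": 0}, {"xyz": [0, 0.5, 22.5], "turn": [0.45, 0, 0], "grip": 0}, {"xyz": [0, -0.5, 27.5], "turn": [0.55, 0, 0], "grip": 0}, {"xyz": [0, -1.5, 30], "turn": [0.6, 0, 0], "grip": 0}, {"xyz": [0, -2, 32], "turn": [0.65, 0, 0], "grip": 0}, {"xyz": [0, -2, 32], "turn": [0.65, 0, 0], "grip": 0}]}}

```text
t: 12.12
tool_pos: [0.5209, -0.0341, 0.1671]
orientation: [2.176, 0.112, -2.162]
force: [10.0, 2.1, -6.3]
opening: 0.0008
```

Call:
{"name": "step_arm", "arguments": {"commands": [{"xyz": [0, 0, 1], "turn": [0, 0, 0], "grip": 0}, {"xyz": [0, 0, 2], "turn": [0, 0, 0], "grip": 0}]}}

```text
t: 12.38
tool_pos: [0.5202, -0.0341, 0.1674]
orientation: [2.179, 0.113, -2.158]
force: [19.1, 3.5, -12.8]
opening: 0.0005
```

Run:
```python
from h import *
plan([0])
```

```text
t 12.38 bed tip [ 57.3 -15.4] tip z 83.4 F bed [  1.5 -19.4] -12.8 op 0.5 tool y,z in bed [[-1.0, -0.004], [-0.004, 1.0]]
0 [ 57. -14.] y,z [0.3 2. ] turn 0.0
```

The stop is felt: the force rises to 19 N with no motion. I back off, lift and look.

Call:
{"name": "step_arm", "arguments": {"commands": [{"xyz": [0, 0, -5], "turn": [0, 0, 0], "grip": 0}, {"xyz": [0, 0, -15], "turn": [0, 0, 0], "grip": 0}, {"xyz": [0, 0, -20], "turn": [0, 0, 0], "grip": 0}, {"xyz": [-40, 0, -20], "turn": [0, 0, 0], "grip": 0}, {"xyz": [-80, 0, -20], "turn": [0, 0, 0], "grip": 0}, {"xyz": [-120, 0, -20], "turn": [0, 0, 0], "grip": 0}, {"xyz": [-120, -50, -20], "turn": [0, 0, 0], "grip": 0}, {"xyz": [-120, -100, -20], "turn": [0, 0, 0], "grip": 0}, {"xyz": [-120, -150, -20], "turn": [0, 0, 0], "grip": 0}, {"xyz": [-120, -200, -20], "turn": [0, 0, 0], "grip": 0}, {"xyz": [-120, -240, -20], "turn": [0, 0, 0], "grip": 0}, {"xyz": [-120, -240, -20], "turn": [0, 0, 0], "grip": 0}]}}

```text
t: 13.88
tool_pos: [0.5117, 0.2086, 0.2857]
orientation: [2.167, 0.115, -2.168]
force: [-0.5, -0.3, 1.0]
opening: 0.0003
```

Run:
```python
from h import *
from scipy.optimize import least_squares
st(); b=read_camera("scene")[:,:,::-1].copy(); t=read_camera("top")[:,:,::-1].copy()
f=lambda i:cv2.resize(i,(390,244),interpolation=cv2.INTER_CUBIC)
cv2.imwrite("pics/c8.png",np.vstack([cv2.resize(t[150:245,300:475],None,fx=3.2,fy=3.2,interpolation=cv2.INTER_CUBIC),cv2.resize(b[162:255,205:365],(560,290),interpolation=cv2.INTER_CUBIC)]))
a=cv2.imread("pics/scene0.png")
try:
  cc,d=reg(a,b,(252,177,293,204),(18,10)); uv=np.array([272.5,190.5]); W=ray("scene",uv,.098)
  r=least_squares(lambda q:proj("scene",W+[*(Rb@[q[0],0]),q[1]])[0]-uv-d,[.06,0]); print(cc,d,r.x*1e3)
except cv2.error as e: print("ecc fail")
a=cv2.imread("pics/top0.png")
for n,bx in (("paint",(430,195,460,220)),("tin",(315,213,335,228)),("bench",(460,186,492,216)),("pliers",(348,136,398,158))):
  try: print(n,reg(a,t,bx,(0,0),cv2.MOTION_TRANSLATION))
  except cv2.error: print(n,"fail")
```

```text
t 13.88 bed tip [299.7 -30.4] tip z 201.7 F bed [-0.3  0.5] 1.0 op 0.3 tool y,z in bed [[-1.0, -0.006], [-0.006, 1.0]]
0.8171145363785914 [18.97315095 10.19384447] [75.84869338 -3.83592516]
paint (0.8379072241992721, array([0.32116699, 0.17538452]))
tin (0.9787922752784446, array([ 0.12130737, -0.10018921]))
bench (0.9997268872413132, array([ 0.02581787, -0.02102661]))
pliers (0.9933429970028219, array([-0.04943848,  0.03211975]))
```

View pics/c8.png

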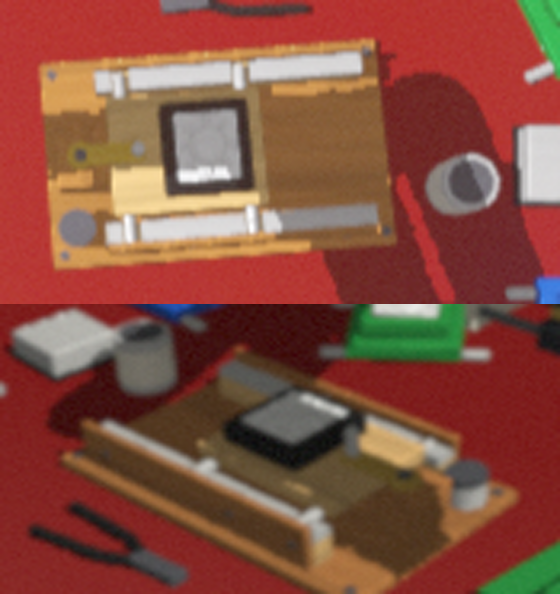

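Run:
```python
from h import *
q=lambda a:np.array(a)/3.2+[299.6,149.6]
B=lambda a,z:np.round(Rb.T@(ray("top",q(a),z)[:2]-P)*1e3,1)
for n,a,z in [("peg",(139,148),.098),("pivot",(80,154),.077),("rodF-",(119,83),.049),("rodF+",(129,229),.049),("rodR-",(238,74),.049),("rodR+",(251,219),.049)]: print(n,B(a,z))
```

```text
peg [50.3 -0.2]
pivot [106.   -1.5]
rodF- [ 62.2 -72.9]
rodF+ [63.8 71.9]
rodR- [-55.8 -73. ]
rodR+ [-55.4  71.1]
```

```bash
python3 -c "
from plant import robot; print(robot.close_job())"
```

```text
the job is handed in; nothing more can be done
None
```

The job is handed in: the work board is down in its notches and the turn button is closed over its front edge. The interface reported no verdict.

- **Board:** I pushed the rear face about 70 mm along the rails with closed fingertips, at 4 to 5 N. The force dropped to zero at the notches. In the last top view the rods sit at bed x≈+63 and -56 mm. That puts the board about 3 mm forward of centre, at the edge of its play but inside the 6 mm limit, and about 1 mm across.
- **Button:** I swept the peg round its arc until it stopped against about 19 N, then backed off clear. The last view puts the peg at bed (50, 0) mm, which is the closed position.
- **Bystanders:** Image matching shows the small tin, paint tin, pliers and bench block shifted by less than 0.4 px. I did not check the pitch block, but the arm never came near it.
- **Check that disagreed:** The estimated drop in height came out as -6.9 mm before closing and -3.8 mm after, where 8 mm was expected. The later picture had the arm's shadow on the plaque and matched less well. I took the drop from the force loss, the rods filling the notches, and the button swinging fully closed. Its underside is lower than the top of a board still up on the rails, so it would have hit one.

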